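Empty the battery hopper into the collection tub

TASK

Empty the battery hopper into the white tub that stands under its chute. First stand the one big cell upright in the tub, lowering it gently to the floor without dropping or knocking it and letting it go there; then draw the slide gate out by its knob until it meets its end stop, so that all the small cells run down into the tub, and let go of the knob. Do not shove the tub away or disturb the other things on the bench.

Things in the scene. Friction and masses are not known exactly. Their poses are not given: they have to be found in the camera images.
- hopper: Fixed sheet-metal battery hopper on a stand, 185 x 165 x 404 mm. Origin: on the bench, below the centre of its 68 x 68 mm neck. The gate is drawn out along its -x (towards the robot, within 0.25 rad); the chute under the gate runs down to its +y. The open bin above the neck spans x -39 to 127, y -146 to 41 mm; the gate's guides and stop bar reach 139 mm out along -x, at most 263 mm high.
- chute_lip (a point): Lower end of the chute: the middle of its open lip, 78 mm wide, 120 mm above the bench, 70 mm from the neck's centre along the hopper's +y. The chute's side plates reach 45 mm further out and 40 mm higher.
- gate (a joint): The slide gate's travel in m: 0 pushed fully in (chute shut), 0.080 drawn out against its end stop (studs on the blade meet the stop bar). It starts between 0 and 0.008. It slides level along the hopper's x axis, needs about 4 to 6 N and stays where it is left.
- gate_knob (a point): Middle of the gate's upright knob: a black round knob 26 mm in diameter, from 260 to 302 mm above the bench (this point 281 mm), on the outer end of the flat steel gate blade, 165 mm in front of the neck's centre when the gate is in. It moves with the gate; free all round and above.
- tub: Loose open tub under the chute's lip, off-white plastic, outside 160 (its x) x 200 (its y) x 95 mm high (168 x 208 over its rim), walls and floor 4 mm thick, 0.5 kg. Origin: centre of its underside; z up. Its y axis runs along the hopper's y within a few degrees, its -y end lies under the chute and its +y end is clear of it and open above.
- big_cell: The one big round battery cell (D size), standing upright on the bench: a cylinder 33 mm in diameter and 60 mm high (61.5 with the nub), about 0.14 kg, grey with a dark band near the top and a small steel nub. Origin: centre of its underside; z up its axis.
- aa0: Small round battery cell (AA size) number 1 of 6, lying in the hopper's neck on the gate at the start: cylinder 14.5 mm in diameter, 50 mm long, 24 g. Origin at its middle, x along it.
- aa1: Small round battery cell (AA size) number 2 of 6, lying in the hopper's neck on the gate at the start: cylinder 14.5 mm in diameter, 50 mm long, 24 g. Origin at its middle, x along it.
- aa2: Small round battery cell (AA size) number 3 of 6, lying in the hopper's neck on the gate at the start: cylinder 14.5 mm in diameter, 50 mm long, 24 g. Origin at its middle, x along it.
- aa3: Small round battery cell (AA size) number 4 of 6, lying in the hopper's neck on the gate at the start: cylinder 14.5 mm in diameter, 50 mm long, 24 g. Origin at its middle, x along it.
- aa4: Small round battery cell (AA size) number 5 of 6, lying in the hopper's neck on the gate at the start: cylinder 14.5 mm in diameter, 50 mm long, 24 g. Origin at its middle, x along it.
- aa5: Small round battery cell (AA size) number 6 of 6, lying in the hopper's neck on the gate at the start: cylinder 14.5 mm in diameter, 50 mm long, 24 g. Origin at its middle, x along it.
- jar: Bystander: small clear jar with a black screw lid, 50 mm in diameter, 72 mm high. Origin: centre of its underside.
- tape: Bystander: roll of brown packing tape lying flat, 94 mm in diameter, 48 mm high. Origin: centre of its underside.
- mouse: Bystander: black computer mouse 104 x 60 x 36 mm. Origin: centre of its underside, x along it.
- cutter: Bystander: box cutter lying flat, about 165 mm long, 26 mm wide, 17 mm high. Origin: near the middle of its underside, x along it.
- screwdriver: Bystander: screwdriver lying flat, 180 mm long. Origin: near the middle of its underside, x along it.
- mug: Bystander: white mug, 80 mm in diameter, 95 mm high, handle to one side. Origin: centre of its underside.
Not all that is in view belongs to the job. Of the things that look like the big_cell, the largest one is meant.

How it is judged:
By the outcome, as a careful person would: the job done as asked, in the order asked, and still so for the second after the job is handed in, with the robot touching nothing.
It also fails if it takes over 54 s, if anything falls off the work surface, if the arm or the gripper's body presses on something with over 40 N, if the wrist force passes 120 N, or if a joint passes its speed limit or range.

ROBOT

A 7-joint arm with a two-finger parallel gripper is mounted at the origin on the work surface. World frame = base frame: x ahead of the robot, y to its left, z up, the work surface at z = 0. Lengths are in m, angles in rad, forces in N, time in s.
With the tool pointing down it reaches from about 0.4 to 0.85 m from the base axis. Payload 10.4 kg.
Tool frame: the origin (TCP) lies at the very end of the fingers, on their centre line; the grasp point (between the pads) lies 19 mm behind it; z points along the fingers, y is the direction in which the jaws open and shut (so a half turn about z gives the same grasp; the last joint's range is limited). The gripper opens to 85 mm and grips with 20 to 120 N. Pads are 22 mm wide; open, the fingers measure 114 mm over their backs; the gripper's body (76 mm by 85 mm) begins 54 mm behind the grasp point. The pads swing forward as they close: fully open they stand 13 mm farther back than shut.
Start: joints at [1.216, 0.332, -0.065, 1.46, 0.022, 1.35, -0.088], TCP at [0.204, -0.591, 0.231] pointing down, gripper open.
Joint ranges: [-2.6, 2.6], [-0.5, 2.12], [-1.47, 1.34], [0.16, 2.42], [-1.27, 4.41], [0.06, 2.06], [-2.6, 2.6]. Speed limits (rad/s): [2.22, 2.22, 2.79, 2.79, 3.14, 3.14, 3.14].

INTERFACE

Orientations are given as a unit quaternion [x, y, z, w].
In Python, from workcell import get_obs, camera, camera_info, hand_in gives the robot as it stands.
- The arm moves only by the tool move_arm, never from a script. Its argument "moves" is a list of rows, each a list of 3 entries, a list of its own where there are three numbers: the shift along the tool's x, y, z in units of 25 mm (1.0 is 25 mm), then the turn, a rotation vector about the tool's x, y, z in degrees, then the opening, from 0 (shut) to 1 (fully open). A call has 1 to 5 rows; each row shifts and turns the commanded pose from where the row before left it, along the tool's axes as they then stand; what a row does not reach is not made up. A row lasts 1/8 s, in which the tool goes at most 62.5 mm and 10.7 degrees, less where a joint would pass 70% of its speed; a pose out of reach is approached as far as the arm can. A call is refused whole if a number of a shift passes 1 or a number of a turn 10.7, either way. A call with a gripper value outside its range is refused whole. The fingers move at their own pace and stop on an object; "squeeze" is the grip in N (left out, the last holds). Time passes only in rows, so rows that do not move let the fingers close. It gives the time, the measured TCP pose, the force and the opening at its end, in the units of the state.
- get_obs(): the state, without advancing time (a new reading comes with each control period).
- camera(name): name is "side" or "top"; returns the picture (400x640x3 uint8, red, green, blue); there is no depth.
- camera_info(name): a dict with "fx", "fy", "cx", "cy" (pixels), "D" ([k1, k2, p1, p2, k3] as OpenCV has them; the pictures are not rectified), "origin" and "rotation" of the camera in the world. Camera axes: x right, y down, z forward; pixel columns grow to the right and rows downward; lengths in m; the calibration is good to about 2 mm. A picture is of the moment at which its call begins. camera_info takes no time and is no camera call.
- hand_in(): hands the job in, once; it reports no verdict.
The state is a dict: "clock": time; "joint_pos": joint angles; "joint_velocities": joint speeds; "tau": joint torques, N m; "position": TCP position; "ee_rot": TCP orientation; "ft_force": force on the tool from outside, world axes, zero at the start; "torque": the same for the moment, N m; "grip_width": opening from 0.0 (shut) to 1.0 (fully open).
Only numpy, scipy, OpenCV 4.12 (cv2) and the standard library are available. Lean on these libraries where they do the work, as an engineer would, in place of code of your own. Each camera call takes 0.05 s, during which the arm holds its last target. There are 200 camera calls.

## Working session

There is one attempt and no reset: what is moved stays moved. The work goes in short steps, Python scripts to look and compute and a tool call to move; the robot and the scene stay as the last step left them, time stands still between calls to the robot, and variables do not carry over. Pictures are saved under pics/ and viewed, about 8 in all and at most 12, crops included, and the job is handed in when it is done.

Besides the shell and the picture viewer there is one more tool, called after "Emit:" in YAML: its name, and indented under it one key for each argument. move_arm: Moves the arm, as the interface text tells. Its arguments: {"type":"object","properties":{"moves":{"type":"array","items":{"type":"array"}},"squeeze":{"type":"number"}},"required":["moves"]}

```bash
mkdir -p pics
cat > h.py <<'E'
import numpy as np, cv2
from workcell import *
def K(n):
    c=camera_info(n); return c,np.array([[c['fx'],0,c['cx']],[0,c['fy'],c['cy']],[0,0,1.]]),np.array(c['D'],float)
def ray(n,uv):
    c,k,d=K(n); p=cv2.undistortPoints(np.array([[uv]],float),k,d)[0,0]
    return np.array(c['origin']),np.array(c['rotation'])@np.array([p[0],p[1],1])
def onz(n,uv,z):
    o,r=ray(n,uv); return o+r*(z-o[2])/r[2]
def tri(uvs,uvt):
    o1,a=ray('side',uvs);o2,b=ray('top',uvt)
    s=np.linalg.lstsq(np.c_[a,-b],o2-o1,rcond=None)[0]
    p,q=o1+a*s[0],o2+b*s[1]; return (p+q)/2,np.linalg.norm(p-q)
def proj(n,P):
    c,k,d=K(n);R=np.array(c['rotation']).T
    return cv2.projectPoints(np.array(P,float).reshape(-1,3),cv2.Rodrigues(R)[0],-R@np.array(c['origin']),k,d)[0][:,0]
def snap(n,f):
    im=camera(n)[:,:,::-1].copy(); cv2.imwrite('pics/'+f+'.png',im); return im
E
python3 - <<'E'
from h import *
for n in('side','top'):
    snap(n,n+'0'); c=camera_info(n); print(n,c['fx'],c['origin'],np.round(c['rotation'],3).tolist())
print(get_obs())
E
```

```text
side 373.9870447701283 [0.24894463 0.73159038 0.74869695] [-0.181, 0.872, -0.447, 0.079]
top 412.5418825649251 [ 0.47423069 -0.0078262   1.57851208] [0.714, -0.699, 0.023, -0.022]
{'clock': 0.1, 'joint_pos': array([ 1.21640214,  0.33276582, -0.06469894,  1.46084716,  0.02157872,
        1.34990014, -0.08851229]), 'joint_velocities': array([ 1.11142934e-03, -1.53747235e-03,  4.04710967e-04, -2.10380890e-03,
        1.82684828e-04,  5.20233567e-05,  2.00151026e-04]), 'tau': array([ 2.26128839e-03, -6.26748562e+01,  4.98431653e-02, -3.92429209e+01,
        1.63208490e-02,  7.04912425e-03, -2.71536709e-05]), 'position': array([ 0.20348294, -0.59059772,  0.23062711]), 'ee_rot': array([ 9.86270338e-01,  1.65137652e-01, -1.18807579e-04, -6.01444345e-04]), 'ft_force': array([-0.5063374 ,  1.01503946, -0.93698787]), 'torque': array([-0.03861047,  0.02300788, -0.03597228]), 'grip_width': 0.9986996671497944}
```

View pics/side0.png

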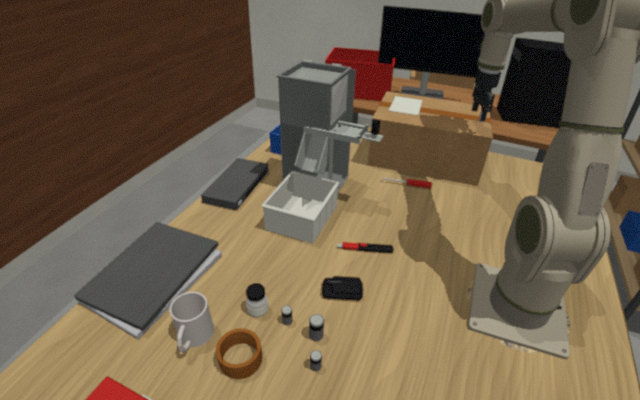

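View pics/top0.png

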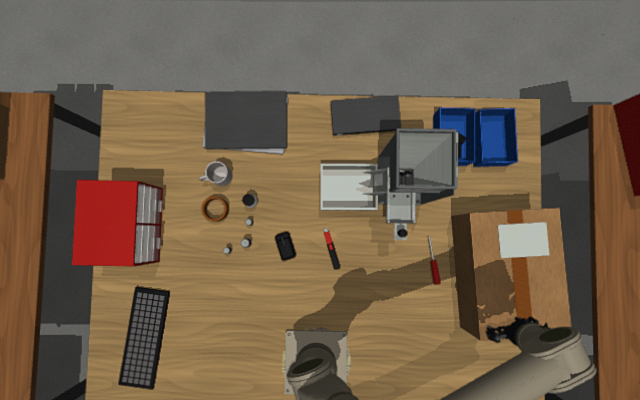

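The side view shows the tub at about (302,205), the knob at (376,127), and three upright cells at (287,315), (316,327) and (315,360). In the top view the tub is at (350,187), the knob at (402,232), and the cells at (250,222), (246,242) and (227,250). I'll enlarge the cells to confirm which is the largest, and measure the tub and knob.

Run:
```python
from h import *
s=cv2.imread('pics/side0.png');t=cv2.imread('pics/top0.png')
a=cv2.resize(s[295:380,265:345],(400,425),interpolation=cv2.INTER_CUBIC)
b=cv2.resize(t[205:265,210:270],(400,400),interpolation=cv2.INTER_CUBIC)
c=np.zeros((425,800,3),np.uint8);c[:,:400]=a;c[:400,400:]=b;cv2.imwrite('pics/cells.png',c)
a=cv2.resize(s[105:245,255:395],(400,400),interpolation=cv2.INTER_CUBIC)
b=cv2.resize(t[120:245,315:440],(400,400),interpolation=cv2.INTER_CUBIC)
cv2.imwrite('pics/hop.png',np.hstack([a,b]))
for u,v in [(250,222),(246,242),(227,250)]: print(onz('top',(u,v),.055))
for uv in [(287,322),(316,337),(315,369)]: print(onz('side',uv,.0))
print('knob',onz('top',(402,232),.302),tri((376,121),(402,232)))
for uv in [(320,164),(376,164),(378,209),(320,209)]: print('rim',onz('top',uv,.095))
# top camera tub mask
m=(t.min(2)>185).astype(np.uint8); m[:, :310]=0; m[:,400:]=0; m[:150]=0;m[225:]=0
ys,xs=np.nonzero(m);print(xs.min(),xs.max(),ys.min(),ys.max()) if len(xs) else 0
```

```text
Traceback (most recent call last):
  File "h.py", line 9, in onz
    o,r=ray(n,uv); return o+r*(z-o[2])/r[2]
        ~~~^^^^^^
  File "h.py", line 7, in ray
    return np.array(c['origin']),np.array(c['rotation'])@np.array([p[0],p[1],1])
                                 ~~~~~~~~~~~~~~~~~~~~~~~^~~~~~~~~~~~~~~~~~~~~~~~
ValueError: matmul: Input operand 1 has a mismatch in its core dimension 0, with gufunc signature (n?,k),(k,m?)->(n?,m?) (size 3 is different from 4)
```

View pics/cells.png

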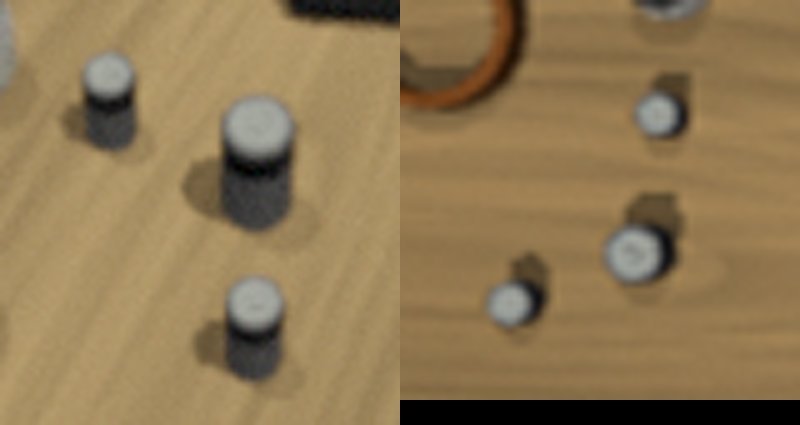

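View pics/hop.png

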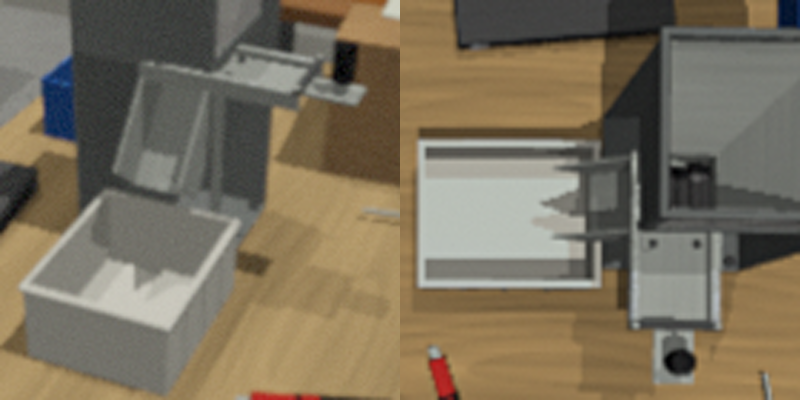

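In the crop, the middle cell (side (316,327), top (245,243)) is clearly the largest of the three. The small ones are at top (250,222) and (227,250). In the hopper crop, the knob top is at top (402.5,233) and the tub rim corners are near (321,164), (377,165), (378,210) and (321,211). The camera rotation is a quaternion, so I'll fix that in the helper.

```bash
sed -i "1i from scipy.spatial.transform import Rotation as Ro" h.py; sed -i "s/np.array(c\['rotation'\])/Ro.from_quat(c['rotation']).as_matrix()/" h.py
python3 - <<'E'
from h import *
np.set_printoptions(precision=4,suppress=True)
t=cv2.imread('pics/top0.png')
for u,v in [(250,222),(245.2,243),(227,250)]: print('cell',onz('top',(u,v),.060))
print('big side top', onz('side',(316.6,320.6),.060), 'tri',tri((316.6,320.6),(245.2,243)))
# diameters of bright top discs
hsv=cv2.cvtColor(t,cv2.COLOR_BGR2HSV); m=((hsv[...,1]<45)&(hsv[...,2]>120)).astype(np.uint8)
n,l,st,ce=cv2.connectedComponentsWithStats(m)
for i in range(1,n):
    x,y,w,h,a=st[i]
    if 220<x<258 and 212<y<258: print(ce[i],st[i])
print('knob',onz('top',(402.5,233),.302),tri((376,119.7),(402.5,233)))
R=[onz('top',uv,.095)[:2] for uv in [(320.6,163.8),(377.2,164.7),(377.8,210),(320.9,210.6)]]
print(R,np.mean(R,0),[np.linalg.norm(R[i]-R[i-1]) for i in range(4)])
print('neck front edge guides',[onz('top',uv,.255)[:2] for uv in [(387,221.9),(540*0+415.6,222.5)]])
# bin corners z .404
print('bin',[onz('top',uv,.404)[:2] for uv in [(397.5,129),(457,130),(397.5,188.5)]])
q=Ro.from_quat(get_obs()['ee_rot']);print(q.as_matrix())
for n,p in[('jar',(250,200)),('mouse',(285,245)),('mug',(216,172)),('tape',(215,208)),('cutter',(331,248))]:print(n,onz('top',p,.04))
E
```

```text
cell [0.5142 0.253  0.06  ]
cell [0.4369 0.2681 0.06  ]
cell [0.41   0.3337 0.06  ]
big side top [0.4351 0.2721 0.06  ] tri (array([0.4366, 0.2689, 0.055 ]), np.float64(0.00034279010738198903))
[247.875  221.8333] [245 220   6   5  24]
[244.2143 242.881 ] [241 240   8   7  42]
[225.6  250.04] [223 248   6   5  25]
knob [ 0.4837 -0.2603  0.302 ] (array([ 0.4828, -0.2601,  0.3044]), np.float64(0.0017373552310066091))
[array([ 0.7296, -0.0023]), array([ 0.7305, -0.2075]), array([ 0.566 , -0.2117]), array([ 0.5596, -0.0069])] [ 0.6464 -0.1071] [np.float64(0.1700388874288212), np.float64(0.20527132943844273), np.float64(0.16455479075714294), np.float64(0.2049463654459575)]
neck front edge guides [array([ 0.5185, -0.2197]), array([ 0.5185, -0.3113])]
bin [array([ 0.7822, -0.2231]), array([ 0.7826, -0.3943]), array([ 0.6097, -0.2248])]
[[ 0.9455  0.3257 -0.0004]
 [ 0.3257 -0.9455  0.0011]
 [-0.     -0.0012 -1.    ]]
jar [0.5969 0.259  0.04  ]
mouse [0.432  0.1238 0.04  ]
mug [0.6996 0.3897 0.04  ]
tape [0.5642 0.3884 0.04  ]
cutter [ 0.4244 -0.0473  0.04  ]
```

```bash
cat > plan.py <<'E'
from h import *
def plan(wps,start=None):
    "wps: (xyz, jaw yaw deg or None, grip[, max mm per row]); prints rows in tool units"
    o=get_obs(); p=np.array(o['position']); R=Ro.from_quat(o['ee_rot']); 
    if start is not None: p=np.array(start)
    for w in wps:
        P=np.array(w[0],float); mx=w[3] if len(w)>3 else 25
        y=R.as_matrix()[:,1]; yaw=np.degrees(np.arctan2(y[1],y[0]))
        d=0 if w[1] is None else (w[1]-yaw+90)%180-90 if not(len(w)>4) else w[4]
        n=1
        while 1:   # smallest row count whose components are legal
            q,S,rows,ok=p.copy(),R,[],abs(d)/n<=10.5
            for i in range(n):
                s=np.round(S.inv().apply((P-q)/(n-i))/.025,2)
                ok&=abs(s).max()<=min(1,mx/25)
                t=round(-d/n,1); q=q+S.apply(s*.025); S=S*Ro.from_rotvec([0,0,np.radians(t)])
                rows.append([s.tolist(),[0,0,t],w[2]])
            if ok: break
            n+=1
        p,R=q,S
        print('->',P,n,'rows')
        for k in range(0,n,5): print(str(rows[k:k+5]).replace(' ',''))
E
python3 - <<'E'
from plan import *
plan([((.29,-.48,.40),None,.75),((.45,-.2,.40),-20,.75,25,51),((.46,.02,.38),51,.75,25,71),((.437,.2685,.16),51,.75)])
E
```

```text
-> [ 0.29 -0.48  0.4 ] 7 rows
[[[0.67,-0.44,-0.97],[0,0,0.0],0.75],[[0.67,-0.44,-0.97],[0,0,0.0],0.75],[[0.67,-0.44,-0.97],[0,0,0.0],0.75],[[0.68,-0.44,-0.97],[0,0,0.0],0.75],[[0.67,-0.43,-0.96],[0,0,0.0],0.75]]
[[[0.68,-0.44,-0.97],[0,0,0.0],0.75],[[0.67,-0.43,-0.96],[0,0,0.0],0.75]]
-> [ 0.45 -0.2   0.4 ] 13 rows
[[[0.75,-0.65,0.0],[0,0,-3.9],0.75],[[0.79,-0.6,0.0],[0,0,-3.9],0.75],[[0.83,-0.55,0.0],[0,0,-3.9],0.75],[[0.86,-0.49,0.0],[0,0,-3.9],0.75],[[0.89,-0.43,0.0],[0,0,-3.9],0.75]]
[[[0.92,-0.37,0.0],[0,0,-3.9],0.75],[[0.95,-0.3,0.0],[0,0,-3.9],0.75],[[0.96,-0.24,0.0],[0,0,-3.9],0.75],[[0.98,-0.17,0.0],[0,0,-3.9],0.75],[[0.99,-0.11,0.0],[0,0,-3.9],0.75]]
[[[0.99,-0.04,0.0],[0,0,-3.9],0.75],[[0.99,0.03,0.0],[0,0,-3.9],0.75],[[0.99,0.09,0.01],[0,0,-3.9],0.75]]
-> [0.46 0.02 0.38] 9 rows
[[[0.93,-0.3,0.09],[0,0,-7.9],0.75],[[0.96,-0.17,0.09],[0,0,-7.9],0.75],[[0.98,-0.03,0.09],[0,0,-7.9],0.75],[[0.97,0.1,0.09],[0,0,-7.9],0.75],[[0.95,0.24,0.09],[0,0,-7.9],0.75]]
[[[0.91,0.37,0.09],[0,0,-7.9],0.75],[[0.85,0.49,0.09],[0,0,-7.9],0.75],[[0.78,0.6,0.09],[0,0,-7.9],0.75],[[0.68,0.69,0.09],[0,0,-7.9],0.75]]
-> [0.437  0.2685 0.16  ] 9 rows
[[[0.78,0.79,0.98],[0,0,np.float64(-0.0)],0.75],[[0.78,0.79,0.98],[0,0,np.float64(-0.0)],0.75],[[0.78,0.79,0.98],[0,0,np.float64(-0.0)],0.75],[[0.77,0.79,0.98],[0,0,np.float64(-0.0)],0.75],[[0.78,0.79,0.98],[0,0,np.float64(-0.0)],0.75]]
[[[0.77,0.79,0.98],[0,0,np.float64(-0.0)],0.75],[[0.78,0.79,0.98],[0,0,np.float64(-0.0)],0.75],[[0.77,0.8,0.98],[0,0,np.float64(-0.0)],0.75],[[0.78,0.79,0.97],[0,0,np.float64(-0.0)],0.75]]
```

Emit:
move_arm:
  moves:
    - [[0.67,-0.44,-0.97],[0,0,0],0.75]
    - [[0.67,-0.44,-0.97],[0,0,0],0.75]
    - [[0.67,-0.44,-0.97],[0,0,0],0.75]
    - [[0.67,-0.44,-0.97],[0,0,0],0.75]
    - [[0.67,-0.44,-0.97],[0,0,0],0.75]
  squeeze: 30

```text
clock: 0.72
position: [0.2651, -0.5109, 0.353]
ee_rot: [0.986, 0.165, -0.0, -0.0]
ft_force: [-0.0, 0.3, -0.4]
grip_width: 0.756
```

Emit:
move_arm:
  moves:
    - [[0.67,-0.44,-0.97],[0,0,0],0.75]
    - [[0.67,-0.44,-0.97],[0,0,0],0.75]
    - [[0.75,-0.65,0],[0,0,-4],0.75]
    - [[0.79,-0.6,0],[0,0,-4],0.75]
    - [[0.83,-0.55,0],[0,0,-4],0.75]

```text
clock: 1.35
position: [0.3269, -0.4136, 0.4001]
ee_rot: [0.963, 0.27, -0.0, -0.001]
ft_force: [0.0, 0.5, 0.3]
grip_width: 0.753
```

Emit:
move_arm:
  moves:
    - [[0.86,-0.49,0],[0,0,-4],0.75]
    - [[0.89,-0.43,0],[0,0,-4],0.75]
    - [[0.92,-0.37,0],[0,0,-4],0.75]
    - [[0.95,-0.3,0],[0,0,-4],0.75]
    - [[0.96,-0.24,0],[0,0,-4],0.75]

```text
clock: 1.98
position: [0.3876, -0.3056, 0.4011]
ee_rot: [0.902, 0.433, 0.0, 0.0]
ft_force: [-0.3, 0.7, 0.1]
grip_width: 0.744
```

Emit:
move_arm:
  moves:
    - [[0.98,-0.17,0],[0,0,-4],0.75]
    - [[0.99,-0.1,0],[0,0,-4],0.75]
    - [[0.99,-0.04,0],[0,0,-4],0.75]
    - [[0.99,0.03,0],[0,0,-4],0.75]
    - [[0.99,0.09,0],[0,0,-4],0.75]

```text
clock: 2.6
position: [0.4473, -0.1969, 0.401]
ee_rot: [0.813, 0.583, -0.0, 0.0]
ft_force: [1.2, -0.3, 0.5]
grip_width: 0.75
```

Emit:
move_arm:
  moves:
    - [[0.93,-0.3,0.1],[0,0,-8],0.75]
    - [[0.96,-0.17,0.1],[0,0,-8],0.75]
    - [[0.98,-0.03,0.1],[0,0,-8],0.75]
    - [[0.97,0.1,0.1],[0,0,-8],0.75]
    - [[0.95,0.24,0.1],[0,0,-8],0.75]

```text
clock: 3.22
position: [0.4491, -0.0746, 0.3885]
ee_rot: [0.563, 0.826, -0.0, 0.0]
ft_force: [0.3, 0.3, 0.1]
grip_width: 0.752
```

```bash
sed -i 's/t=round(-d\/n,1)/t=float(round(-d\/n,1))/' plan.py
python3 - <<'E'
from plan import *
plan([((.46,.04,.36),51,.75),((.437,.2685,.14),51,.75)])
E
```

```text
-> [0.46 0.04 0.36] 5 rows
[[[0.82,0.42,0.23],[0,0,-5.9],0.75],[[0.77,0.5,0.23],[0,0,-5.9],0.75],[[0.72,0.57,0.23],[0,0,-5.9],0.75],[[0.66,0.65,0.22],[0,0,-5.9],0.75],[[0.59,0.71,0.23],[0,0,-5.9],0.75]]
-> [0.437  0.2685 0.14  ] 9 rows
[[[0.72,0.72,0.98],[0,0,-0.0],0.75],[[0.72,0.72,0.98],[0,0,-0.0],0.75],[[0.72,0.72,0.98],[0,0,-0.0],0.75],[[0.72,0.73,0.98],[0,0,-0.0],0.75],[[0.72,0.72,0.98],[0,0,-0.0],0.75]]
[[[0.72,0.73,0.97],[0,0,-0.0],0.75],[[0.72,0.72,0.98],[0,0,-0.0],0.75],[[0.72,0.73,0.97],[0,0,-0.0],0.75],[[0.72,0.72,0.98],[0,0,-0.0],0.75]]
```

Emit:
move_arm:
  moves:
    - [[0.82,0.42,0.23],[0,0,-5.9],0.75]
    - [[0.77,0.5,0.23],[0,0,-5.9],0.75]
    - [[0.72,0.57,0.23],[0,0,-5.9],0.75]
    - [[0.66,0.65,0.22],[0,0,-5.9],0.75]
    - [[0.59,0.71,0.23],[0,0,-5.9],0.75]

```text
clock: 3.85
position: [0.4606, 0.04, 0.3599]
ee_rot: [0.335, 0.942, -0.0, 0.0]
ft_force: [-0.8, -0.1, -0.2]
grip_width: 0.752
```

Emit:
move_arm:
  moves:
    - [[0.72,0.72,0.98],[0,0,0],0.75]
    - [[0.72,0.72,0.98],[0,0,0],0.75]
    - [[0.72,0.72,0.98],[0,0,0],0.75]
    - [[0.72,0.73,0.98],[0,0,0],0.75]
    - [[0.72,0.72,0.98],[0,0,0],0.75]

```text
clock: 4.47
position: [0.4482, 0.1669, 0.2369]
ee_rot: [0.337, 0.942, 0.0, 0.0]
ft_force: [0.5, -0.7, -0.1]
grip_width: 0.752
```

Emit:
move_arm:
  moves:
    - [[0.72,0.73,0.97],[0,0,0],0.75]
    - [[0.72,0.72,0.98],[0,0,0],0.75]
    - [[0.72,0.73,0.97],[0,0,0],0.75]
    - [[0.72,0.72,0.98],[0,0,0],0.75]
    - [[0,0,0],[0,0,0],0.75]

```text
clock: 5.1
position: [0.4371, 0.2691, 0.1386]
ee_rot: [0.335, 0.942, -0.0, -0.002]
ft_force: [0.6, -0.1, -0.5]
grip_width: 0.75
```

Run:
```python
from plan import *
print(get_obs()['position'])
a=snap('side','side1')[230:400,220:400]; b=snap('top','top1')[190:280,200:290]
cv2.imwrite('pics/ab1.png',np.hstack([cv2.resize(a,(400,378),interpolation=cv2.INTER_CUBIC),cv2.resize(b,(378,378),interpolation=cv2.INTER_CUBIC)]))
plan([((.437,.2685,.026),51,.75,20)])
```

```text
[0.43708711 0.26912534 0.1385874 ]
-> [0.437  0.2685 0.026 ] 6 rows
[[[0.02,-0.0,0.76],[0,0,-0.1],0.75],[[0.01,-0.0,0.76],[0,0,-0.1],0.75],[[0.02,-0.0,0.76],[0,0,-0.1],0.75],[[0.01,-0.0,0.76],[0,0,-0.1],0.75],[[0.02,-0.01,0.77],[0,0,-0.1],0.75]]
[[[0.01,-0.0,0.76],[0,0,-0.1],0.75]]
```

View pics/ab1.png

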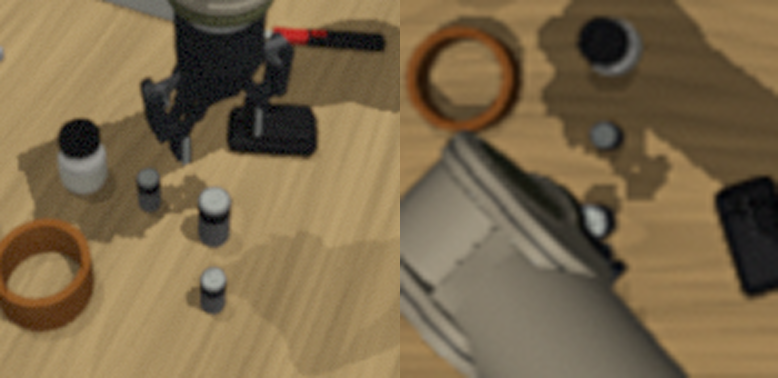

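The side crop shows the open fingers straddling the line above the big cell (crop (213,215)), with the small cells clear to either side. I'll go down and grip.

Emit:
move_arm:
  moves:
    - [[0.02,0,0.76],[0,0,0],0.75]
    - [[0.01,0,0.76],[0,0,0],0.75]
    - [[0.02,0,0.76],[0,0,0],0.75]
    - [[0.01,0,0.76],[0,0,0],0.75]
    - [[0.02,0,0.76],[0,0,0],0.75]

```text
clock: 5.82
position: [0.4374, 0.2682, 0.0436]
ee_rot: [0.338, 0.941, -0.0, -0.0]
ft_force: [0.0, 0.0, -0.2]
grip_width: 0.755
```

Emit:
move_arm:
  moves:
    - [[0,0,0.7],[0,0,0],0.75]
    - [[0,0,0],[0,0,0],0.75]
    - [[0,0,0],[0,0,0],0.6]
    - [[0,0,0],[0,0,0],0.5]
    - [[0,0,0],[0,0,0],0.4]

```text
clock: 6.45
position: [0.4381, 0.2686, 0.0282]
ee_rot: [0.338, 0.941, 0.0, 0.001]
ft_force: [0.6, 0.2, 0.8]
grip_width: 0.401
```

Emit:
move_arm:
  moves:
    - [[0,0,0],[0,0,0],0.3]
    - [[0,0,0],[0,0,0],0.25]
    - [[0,0,0],[0,0,0],0.2]
    - [[0,0,0],[0,0,0],0.2]
    - [[0,0,0],[0,0,0],0.2]

```text
clock: 7.08
position: [0.4381, 0.2686, 0.0282]
ee_rot: [0.338, 0.941, 0.0, 0.001]
ft_force: [-0.6, 0.1, 6.9]
grip_width: 0.374
```

Run:
```python
from plan import *
print(get_obs()['position'],get_obs()['grip_width'])
a=snap('side','side2')[230:400,220:400]
cv2.imwrite('pics/a2.png',cv2.resize(a,(500,472),interpolation=cv2.INTER_CUBIC))
plan([((.437,.2685,.16),None,.2),((.52,.1,.22),20,.2),((.617,-.04,.22),0,.2)])
```

```text
[0.43812681 0.26863191 0.02822231] 0.3738963181494003
-> [0.437  0.2685 0.16  ] 6 rows
[[[0.0,-0.0,-0.88],[0,0,0.0],0.2],[[0.01,-0.01,-0.88],[0,0,0.0],0.2],[[0.0,-0.0,-0.88],[0,0,0.0],0.2],[[0.01,-0.01,-0.88],[0,0,0.0],0.2],[[0.0,-0.0,-0.88],[0,0,0.0],0.2]]
[[[0.01,-0.01,-0.87],[0,0,0.0],0.2]]
-> [0.52 0.1  0.22] 8 rows
[[[-0.86,-0.39,-0.3],[0,0,3.8],0.2],[[-0.88,-0.33,-0.3],[0,0,3.8],0.2],[[-0.9,-0.27,-0.3],[0,0,3.8],0.2],[[-0.92,-0.21,-0.3],[0,0,3.8],0.2],[[-0.93,-0.15,-0.3],[0,0,3.8],0.2]]
[[[-0.93,-0.08,-0.3],[0,0,3.8],0.2],[[-0.94,-0.02,-0.3],[0,0,3.8],0.2],[[-0.93,0.04,-0.3],[0,0,3.8],0.2]]
-> [ 0.617 -0.04   0.22 ] 7 rows
[[[-0.94,0.25,0.0],[0,0,2.9],0.2],[[-0.93,0.29,0.0],[0,0,2.9],0.2],[[-0.91,0.34,0.0],[0,0,2.9],0.2],[[-0.89,0.38,0.0],[0,0,2.9],0.2],[[-0.88,0.43,0.0],[0,0,2.9],0.2]]
[[[-0.85,0.47,0.0],[0,0,2.9],0.2],[[-0.83,0.52,0.0],[0,0,2.9],0.2]]
```

View pics/a2.png

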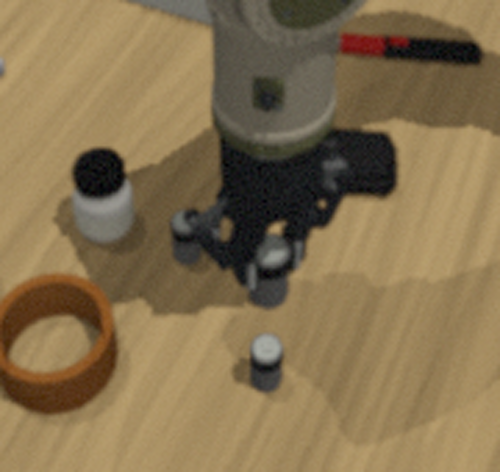

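The big cell is held between the fingers (opening 0.374, about 32 mm) and the small cells are still standing. I'll lift it and carry it to the tub.

Emit:
move_arm:
  moves:
    - [[0,0,-0.4],[0,0,0],0.2]
    - [[0,0,-0.88],[0,0,0],0.2]
    - [[0,0,-0.88],[0,0,0],0.2]
    - [[0,0,-0.88],[0,0,0],0.2]
    - [[0,0,-0.88],[0,0,0],0.2]
  squeeze: 40

```text
clock: 7.75
position: [0.4373, 0.2681, 0.1265]
ee_rot: [0.338, 0.941, -0.0, -0.0]
ft_force: [-0.2, 0.3, -0.7]
grip_width: 0.372
```

Emit:
move_arm:
  moves:
    - [[0,0,-0.88],[0,0,0],0.2]
    - [[0,0,-0.5],[0,0,0],0.2]
    - [[-0.86,-0.39,-0.3],[0,0,3.8],0.2]
    - [[-0.88,-0.33,-0.3],[0,0,3.8],0.2]
    - [[-0.9,-0.27,-0.3],[0,0,3.8],0.2]

```text
clock: 8.38
position: [0.4695, 0.2026, 0.1826]
ee_rot: [0.432, 0.902, -0.0, -0.0]
ft_force: [-0.3, 0.6, -1.7]
grip_width: 0.371
```

Emit:
move_arm:
  moves:
    - [[-0.92,-0.21,-0.3],[0,0,3.8],0.2]
    - [[-0.93,-0.15,-0.3],[0,0,3.8],0.2]
    - [[-0.93,-0.08,-0.3],[0,0,3.8],0.2]
    - [[-0.94,-0.02,-0.3],[0,0,3.8],0.2]
    - [[-0.93,0.04,-0.3],[0,0,3.8],0.2]

```text
clock: 9.0
position: [0.5214, 0.0985, 0.2205]
ee_rot: [0.575, 0.818, -0.0, 0.0]
ft_force: [1.1, -0.0, -1.5]
grip_width: 0.37
```

Emit:
move_arm:
  moves:
    - [[-0.94,0.25,0],[0,0,2.9],0.2]
    - [[-0.93,0.29,0],[0,0,2.9],0.2]
    - [[-0.91,0.34,0],[0,0,2.9],0.2]
    - [[-0.89,0.38,0],[0,0,2.9],0.2]
    - [[-0.88,0.43,0],[0,0,2.9],0.2]

```text
clock: 9.62
position: [0.5909, -0.0014, 0.2199]
ee_rot: [0.673, 0.74, -0.0, -0.0]
ft_force: [0.3, 0.3, -0.3]
grip_width: 0.371
```

Emit:
move_arm:
  moves:
    - [[-0.85,0.47,0],[0,0,2.9],0.2]
    - [[-0.83,0.52,0],[0,0,2.9],0.2]
    - [[0,0,0],[0,0,0],0.2]
    - [[0,0,0],[0,0,0],0.2]

```text
clock: 10.12
position: [0.6177, -0.0398, 0.22]
ee_rot: [0.708, 0.706, 0.0, -0.0]
ft_force: [-0.6, 0.8, -0.9]
grip_width: 0.372
```

Run:
```python
from plan import *
print(get_obs()['position'],get_obs()['grip_width'])
a=snap('side','side3')[90:260,220:420]; b=snap('top','top3')[140:240,300:420]
cv2.imwrite('pics/ab3.png',np.hstack([cv2.resize(a,(400,340),interpolation=cv2.INTER_CUBIC),cv2.resize(b,(400,340),interpolation=cv2.INTER_CUBIC)]))
p=get_obs()['position']
print('cell bottom should project', proj('side',p+[0,0,-.028]))
plan([((.617,-.04,.06),0,.2),((.617,-.04,.036),0,.2,10)])
```

```text
[ 0.61774018 -0.03976978  0.21996442] 0.37210314125354055
cell bottom should project [[301.15956195 179.17070504]]
-> [ 0.617 -0.04   0.06 ] 7 rows
[[[-0.0,-0.0,0.92],[0,0,-0.0],0.2],[[-0.0,-0.0,0.91],[0,0,-0.0],0.2],[[-0.01,-0.01,0.92],[0,0,-0.0],0.2],[[-0.0,-0.0,0.91],[0,0,-0.0],0.2],[[-0.01,-0.01,0.92],[0,0,-0.0],0.2]]
[[[-0.0,-0.0,0.91],[0,0,-0.0],0.2],[[-0.01,-0.01,0.92],[0,0,-0.0],0.2]]
-> [ 0.617 -0.04   0.036] 3 rows
[[[0.0,0.0,0.32],[0,0,-0.0],0.2],[[0.0,0.0,0.32],[0,0,-0.0],0.2],[[0.0,0.0,0.32],[0,0,-0.0],0.2]]
```

View pics/ab3.png

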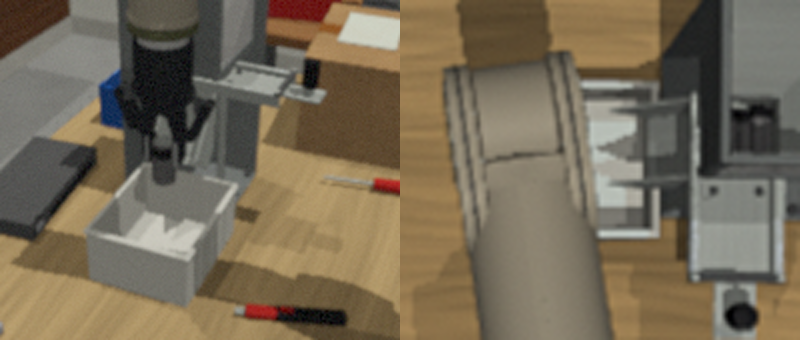

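The cell is held upright over the tub. Its bottom is at about (301,181) in the side view, and the predicted position is (301,179), so it hasn't slipped. I'll lower it, with the last part slow.

Emit:
move_arm:
  moves:
    - [[0,0,0.9],[0,0,0],0.2]
    - [[0,0,0.9],[0,0,0],0.2]
    - [[0,0,0.9],[0,0,0],0.2]
    - [[0,0,0.9],[0,0,0],0.2]
    - [[0,0,0.9],[0,0,0],0.2]

```text
clock: 10.85
position: [0.6176, -0.0396, 0.1072]
ee_rot: [0.708, 0.706, 0.0, 0.0]
ft_force: [0.5, -0.7, -1.5]
grip_width: 0.372
```

Emit:
move_arm:
  moves:
    - [[0,0,0.9],[0,0,0],0.2]
    - [[0,0,0.6],[0,0,0],0.2]
    - [[0,0,0.5],[0,0,0],0.2]
    - [[0,0,0.3],[0,0,0],0.2]
    - [[0,0,0],[0,0,0],0.2]

```text
clock: 11.48
position: [0.6178, -0.0402, 0.05]
ee_rot: [0.708, 0.706, -0.0, -0.0]
ft_force: [-0.2, 0.4, -0.7]
grip_width: 0.372
```

Emit:
move_arm:
  moves:
    - [[0,0,0.2],[0,0,0],0.2]
    - [[0,0,0.15],[0,0,0],0.2]
    - [[0,0,0.12],[0,0,0],0.2]
    - [[0,0,0.1],[0,0,0],0.2]
    - [[0,0,0],[0,0,0],0.2]

```text
clock: 12.1
position: [0.6183, -0.0403, 0.0361]
ee_rot: [0.708, 0.706, 0.0, 0.001]
ft_force: [5.5, 0.0, 3.0]
grip_width: 0.373
```

There is 5.5 N in +x, so a knuckle is probably touching the near rim. I'll lift a few mm, shift away in +x, and try again.

Emit:
move_arm:
  moves:
    - [[0,0,-0.3],[0,0,0],0.2]
    - [[0,0,0],[0,0,0],0.2]

```text
clock: 12.35
position: [0.6171, -0.0404, 0.0433]
ee_rot: [0.708, 0.706, -0.0, -0.0]
ft_force: [-0.1, 0.0, -1.8]
grip_width: 0.372
```

Run:
```python
from plan import *
o=get_obs();print(o['position'],o['ft_force'],o['torque'])
a=snap('side','side4')[150:250,250:350]
t=snap('top','top4')
cv2.imwrite('pics/a4.png',cv2.resize(a,(500,500),interpolation=cv2.INTER_CUBIC))
```

```text
[ 0.61711654 -0.04035424  0.04330868] [-0.0902999   0.01194895 -1.79101575] [ 0.02385611 -0.01049114 -0.00084178]
```

View pics/a4.png

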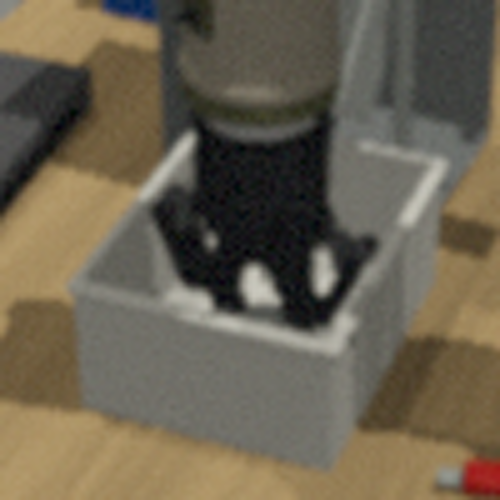

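The crop shows the right-hand knuckle (crop (375,240)) just at the near rim, with the tub not moved. I'll shift +x by about 19 mm and lower again.

Emit:
move_arm:
  moves:
    - [[0,0.4,0],[0,0,0],0.2]
    - [[0,0.35,0],[0,0,0],0.2]
    - [[0,0,0.15],[0,0,0],0.2]
    - [[0,0,0.1],[0,0,0],0.2]
    - [[0,0,0],[0,0,0],0.2]

```text
clock: 13.08
position: [0.636, -0.0403, 0.0366]
ee_rot: [0.708, 0.706, -0.0, -0.0]
ft_force: [-1.0, -0.1, -1.9]
grip_width: 0.376
```

Emit:
move_arm:
  moves:
    - [[0,0,0.08],[0,0,0],0.2]
    - [[0,0,0.07],[0,0,0],0.2]
    - [[0,0,0],[0,0,0],0.2]

```text
clock: 13.45
position: [0.6363, -0.0403, 0.0332]
ee_rot: [0.708, 0.706, -0.0, -0.0]
ft_force: [0.5, 0.4, -1.5]
grip_width: 0.374
```

Fx is gone now, so the last millimetres follow.

Emit:
move_arm:
  moves:
    - [[0,0,0.05],[0,0,0],0.2]
    - [[0,0,0],[0,0,0],0.2]

```text
clock: 13.7
position: [0.6366, -0.0403, 0.0324]
ee_rot: [0.708, 0.706, 0.0, 0.0]
ft_force: [-0.2, 0.8, 1.8]
grip_width: 0.378
```

Emit:
move_arm:
  moves:
    - [[0,0,0.03],[0,0,0],0.2]
    - [[0,0,0],[0,0,0],0.2]

```text
clock: 13.95
position: [0.6367, -0.0403, 0.0323]
ee_rot: [0.708, 0.706, 0.0, 0.0]
ft_force: [-3.6, -0.0, 9.3]
grip_width: 0.376
```

The upward force has risen at z = 0.0323, and I expected 0.0322, so the cell is on the floor. I'll release it gently, then rise.

Emit:
move_arm:
  moves:
    - [[0,0,-0.02],[0,0,0],0.38]
    - [[0,0,0],[0,0,0],0.41]
    - [[0,0,0],[0,0,0],0.45]
    - [[0,0,0],[0,0,0],0.52]
    - [[0,0,0],[0,0,0],0.55]

```text
clock: 14.58
position: [0.6364, -0.0403, 0.0317]
ee_rot: [0.708, 0.706, -0.0, -0.0]
ft_force: [-0.0, -1.2, -0.3]
grip_width: 0.549
```

Emit:
move_arm:
  moves:
    - [[0,0,0],[0,0,0],0.55]
    - [[0,0,-0.2],[0,0,0],0.55]
    - [[0,0,-0.4],[0,0,0],0.55]
    - [[0,0,-0.6],[0,0,0],0.55]
    - [[0,0,-0.8],[0,0,0],0.55]

```text
clock: 15.2
position: [0.6365, -0.0403, 0.0833]
ee_rot: [0.708, 0.706, 0.0, 0.0]
ft_force: [-0.2, 0.2, 0.6]
grip_width: 0.552
```

Emit:
move_arm:
  moves:
    - [[0,0,-1],[0,0,0],0.55]
    - [[0,0,-1],[0,0,0],0.55]
    - [[0,0,-1],[0,0,0],0.55]
    - [[0,0,-1],[0,0,0],0.55]
    - [[0,0,-1],[0,0,0],0.55]

```text
clock: 15.82
position: [0.6365, -0.0402, 0.2092]
ee_rot: [0.708, 0.706, 0.0, 0.001]
ft_force: [0.2, -1.0, -1.3]
grip_width: 0.549
```

Run:
```python
from plan import *
o=get_obs();print(o['position'],o['ft_force'])
plan([((.50,-.06,.36),0,.55),((.46,-.18,.40),0,.7),((.483,-.26,.36),0,.7)])
```

```text
[ 0.63650818 -0.04020303  0.20924867] [ 0.2376887  -0.96511782 -1.28861357]
-> [ 0.5  -0.06  0.36] 7 rows
[[[-0.12,-0.78,-0.86],[0,0,-0.0],0.55],[[-0.12,-0.78,-0.86],[0,0,-0.0],0.55],[[-0.11,-0.78,-0.86],[0,0,-0.0],0.55],[[-0.12,-0.78,-0.86],[0,0,-0.0],0.55],[[-0.11,-0.78,-0.87],[0,0,-0.0],0.55]]
[[[-0.12,-0.77,-0.86],[0,0,-0.0],0.55],[[-0.11,-0.78,-0.87],[0,0,-0.0],0.55]]
-> [ 0.46 -0.18  0.4 ] 5 rows
[[[-0.96,-0.32,-0.32],[0,0,-0.0],0.7],[[-0.96,-0.32,-0.32],[0,0,-0.0],0.7],[[-0.96,-0.31,-0.32],[0,0,-0.0],0.7],[[-0.96,-0.32,-0.32],[0,0,-0.0],0.7],[[-0.97,-0.31,-0.32],[0,0,-0.0],0.7]]
-> [ 0.483 -0.26   0.36 ] 4 rows
[[[-0.8,0.23,0.4],[0,0,-0.0],0.7],[[-0.8,0.23,0.4],[0,0,-0.0],0.7],[[-0.8,0.23,0.4],[0,0,-0.0],0.7],[[-0.79,0.24,0.4],[0,0,-0.0],0.7]]
```

Run:
```python
from plan import *
plan([((.50,-.06,.36),-40,.6,25,-40),((.46,-.18,.40),-80,.75,25,-40),((.483,-.26,.35),-90,.75,25,-10)])
```

```text
-> [ 0.5  -0.06  0.36] 7 rows
[[[-0.12,-0.78,-0.86],[0,0,5.7],0.6],[[-0.19,-0.76,-0.86],[0,0,5.7],0.6],[[-0.27,-0.74,-0.86],[0,0,5.7],0.6],[[-0.34,-0.71,-0.86],[0,0,5.7],0.6],[[-0.41,-0.67,-0.87],[0,0,5.7],0.6]]
[[[-0.47,-0.63,-0.86],[0,0,5.7],0.6],[[-0.53,-0.58,-0.87],[0,0,5.7],0.6]]
-> [ 0.46 -0.18  0.4 ] 5 rows
[[[-0.94,0.37,-0.32],[0,0,8.0],0.75],[[-0.88,0.5,-0.32],[0,0,8.0],0.75],[[-0.8,0.62,-0.32],[0,0,8.0],0.75],[[-0.71,0.72,-0.32],[0,0,8.0],0.75],[[-0.6,0.82,-0.32],[0,0,8.0],0.75]]
-> [ 0.483 -0.26   0.35 ] 4 rows
[[[0.09,0.83,0.5],[0,0,2.5],0.75],[[0.12,0.82,0.5],[0,0,2.5],0.75],[[0.16,0.82,0.5],[0,0,2.5],0.75],[[0.2,0.8,0.5],[0,0,2.5],0.75]]
```

Emit:
move_arm:
  moves:
    - [[-0.12,-0.78,-0.86],[0,0,5.7],0.6]
    - [[-0.19,-0.76,-0.86],[0,0,5.7],0.6]
    - [[-0.27,-0.74,-0.86],[0,0,5.7],0.6]
    - [[-0.34,-0.71,-0.86],[0,0,5.7],0.6]
    - [[-0.41,-0.67,-0.86],[0,0,5.7],0.6]

```text
clock: 16.45
position: [0.5384, -0.0543, 0.3165]
ee_rot: [0.861, 0.509, 0.001, 0.001]
ft_force: [-0.7, -0.4, 0.3]
grip_width: 0.602
```

Emit:
move_arm:
  moves:
    - [[-0.47,-0.63,-0.86],[0,0,5.7],0.6]
    - [[-0.53,-0.58,-0.86],[0,0,5.7],0.6]
    - [[-0.94,0.37,-0.32],[0,0,8],0.75]
    - [[-0.88,0.5,-0.32],[0,0,8],0.75]
    - [[-0.8,0.62,-0.32],[0,0,8],0.75]

```text
clock: 17.08
position: [0.4756, -0.1323, 0.3831]
ee_rot: [0.975, 0.222, 0.001, 0.001]
ft_force: [-0.5, -0.7, -0.3]
grip_width: 0.747
```

Emit:
move_arm:
  moves:
    - [[-0.71,0.72,-0.32],[0,0,8],0.75]
    - [[-0.6,0.82,-0.32],[0,0,8],0.75]
    - [[0.09,0.83,0.2],[0,0,2.5],0.75]
    - [[0.12,0.82,0.2],[0,0,2.5],0.75]
    - [[0,0,0],[0,0,5],0.75]

```text
clock: 17.7
position: [0.4718, -0.2217, 0.3856]
ee_rot: [1.0, -0.002, -0.001, -0.001]
ft_force: [-0.4, 0.6, 0.4]
grip_width: 0.747
```

Run:
```python
from plan import *
o=get_obs();print(o['position'],o['joint_pos'])
a=snap('side','side5'); t=snap('top','top5')
a=a[90:260,220:420]
cv2.imwrite('pics/ab5.png',np.hstack([cv2.resize(a,(400,340),interpolation=cv2.INTER_CUBIC),cv2.resize(t[140:260,310:450],(397,340),interpolation=cv2.INTER_CUBIC)]))
plan([((.483,-.26,.35),-90,.75),((.483,-.26,.268),-90,.75,20)])
```

```text
[ 0.47181333 -0.22169056  0.38559253] [ 0.66929883  0.08713133 -0.34278098  1.4390793   0.02886928  1.62282659
 -1.24603898]
-> [ 0.483 -0.26   0.35 ] 2 rows
[[[0.22,0.79,0.72],[0,0,-0.0],0.75],[[0.22,0.8,0.73],[0,0,-0.0],0.75]]
-> [ 0.483 -0.26   0.268] 5 rows
[[[0.0,0.0,0.66],[0,0,-0.0],0.75],[[0.0,0.0,0.65],[0,0,-0.0],0.75],[[0.0,0.0,0.66],[0,0,-0.0],0.75],[[0.0,0.0,0.65],[0,0,-0.0],0.75],[[0.01,0.0,0.66],[0,0,-0.0],0.75]]
```

View pics/ab5.png

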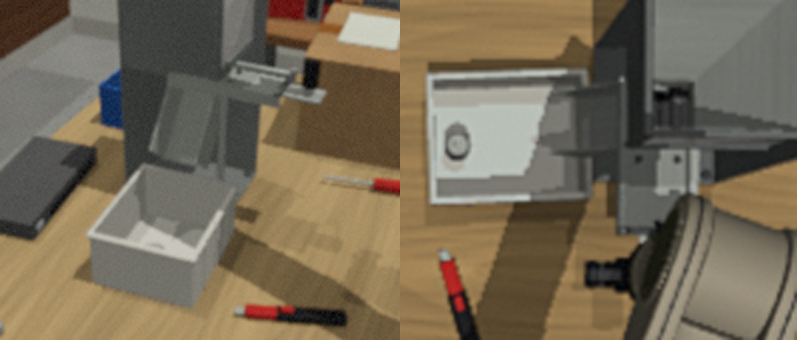

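The big cell stands upright in the tub at its +y end (right crop (457,140)), and the tub has not moved. Next I go to the knob, grip it and pull.

Emit:
move_arm:
  moves:
    - [[0.22,0.79,0.6],[0,0,0],0.75]
    - [[0.22,0.8,0.6],[0,0,0],0.75]
    - [[0,0,0.4],[0,0,0],0.75]
    - [[0,0,0.4],[0,0,0],0.75]
    - [[0,0,0],[0,0,0],0.75]

```text
clock: 18.42
position: [0.4823, -0.2594, 0.3366]
ee_rot: [1.0, -0.0, -0.0, -0.0]
ft_force: [0.2, -0.1, 0.6]
grip_width: 0.75
```

Run:
```python
from plan import *
o=get_obs();print(o['position'])
a=snap('side','side6')
print(proj('side',o['position']),proj('side',[.483,-.26,.302]))
cv2.imwrite('pics/a6.png',cv2.resize(a[70:170,320:440],(600,500),interpolation=cv2.INTER_CUBIC))
plan([((.483,-.26,.268),-90,.75,20)])
```

```text
[ 0.48234388 -0.25937713  0.33656724]
[[376.96736485 109.35309958]] [[375.54843999 120.4410511 ]]
-> [ 0.483 -0.26   0.268] 4 rows
[[[0.0,0.01,0.69],[0,0,-0.0],0.75],[[0.01,0.0,0.69],[0,0,-0.0],0.75],[[0.0,0.01,0.7],[0,0,-0.0],0.75],[[0.01,0.0,0.69],[0,0,-0.0],0.75]]
```

View pics/a6.png

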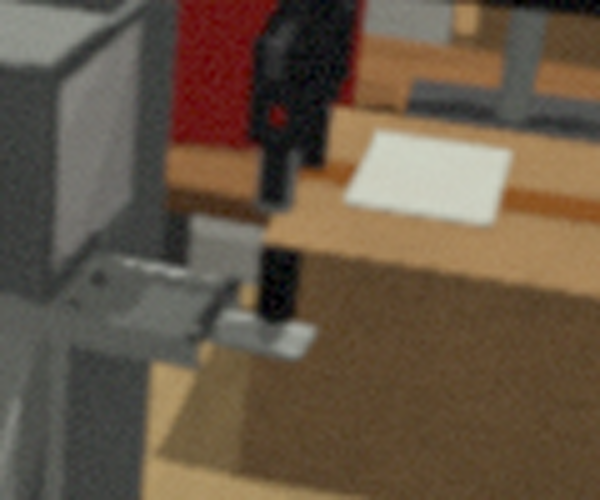

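The near finger (crop (278,195)) and the knob (crop (280,280)) line up. Going down and gripping.

Emit:
move_arm:
  moves:
    - [[0,0,0.7],[0,0,0],0.75]
    - [[0,0,0.7],[0,0,0],0.75]
    - [[0,0,0.7],[0,0,0],0.75]
    - [[0,0,0.6],[0,0,0],0.75]
    - [[0,0,0],[0,0,0],0.6]
  squeeze: 40

```text
clock: 19.1
position: [0.4819, -0.2597, 0.2683]
ee_rot: [1.0, -0.001, -0.001, -0.001]
ft_force: [0.2, 0.5, 0.2]
grip_width: 0.602
```

Emit:
move_arm:
  moves:
    - [[0,0,0],[0,0,0],0.45]
    - [[0,0,0],[0,0,0],0.3]
    - [[0,0,0],[0,0,0],0.2]
    - [[0,0,0],[0,0,0],0.15]
    - [[0,0,0],[0,0,0],0.15]

```text
clock: 19.73
position: [0.4827, -0.2644, 0.2713]
ee_rot: [1.0, -0.003, 0.002, 0.003]
ft_force: [3.2, -15.3, -0.2]
grip_width: 0.292
```

The knob is about 5 mm further in -y than I commanded, which gives 15 N sideways. I'll follow it by 0.2, then pull.

Emit:
move_arm:
  moves:
    - [[0,0.1,0],[0,0,0],0.15]
    - [[0,0.1,0],[0,0,0],0.15]
    - [[-0.3,0,0],[0,0,0],0.15]
    - [[-0.3,0,0],[0,0,0],0.15]

```text
clock: 20.23
position: [0.4688, -0.2646, 0.2713]
ee_rot: [1.0, -0.0, 0.002, 0.001]
ft_force: [6.2, 1.0, 5.5]
grip_width: 0.295
```

Emit:
move_arm:
  moves:
    - [[-0.4,0,0],[0,0,0],0.15]
    - [[-0.4,0,0],[0,0,0],0.15]
    - [[-0.4,0,0],[0,0,0],0.15]
    - [[-0.4,0,0],[0,0,0],0.15]
    - [[-0.4,0,0],[0,0,0],0.15]

```text
clock: 20.85
position: [0.4185, -0.2647, 0.2712]
ee_rot: [1.0, -0.0, 0.002, 0.001]
ft_force: [5.2, -0.3, 5.6]
grip_width: 0.288
```

Emit:
move_arm:
  moves:
    - [[-0.2,0,0],[0,0,0],0.15]
    - [[-0.2,0,0],[0,0,0],0.15]

```text
clock: 21.1
position: [0.409, -0.2647, 0.2713]
ee_rot: [1.0, -0.0, 0.002, 0.001]
ft_force: [29.7, -3.8, -4.1]
grip_width: 0.288
```

The force jumped to 30 N after about 74 mm of travel, which fits the end stop if the gate started about 6 mm open. I'll hold briefly, relax the pull, release and look.

Emit:
move_arm:
  moves:
    - [[0,0,0],[0,0,0],0.15]
    - [[-0.05,0,0],[0,0,0],0.15]
    - [[0,0,0],[0,0,0],0.15]
    - [[0.05,0,0],[0,0,0],0.15]
    - [[0,0,0],[0,0,0],0.15]

```text
clock: 21.72
position: [0.4092, -0.2647, 0.2713]
ee_rot: [1.0, -0.0, 0.002, 0.001]
ft_force: [7.0, 0.1, 4.7]
grip_width: 0.289
```

Run:
```python
from h import *
o=get_obs();print(o['position'],o['ft_force'])
a=snap('side','side7'); t=snap('top','top7')
cv2.imwrite('pics/ab7.png',np.hstack([cv2.resize(a[90:260,220:420],(400,340),interpolation=cv2.INTER_CUBIC),cv2.resize(t[140:260,310:450],(397,340),interpolation=cv2.INTER_CUBIC)]))
```

```text
[ 0.40919088 -0.26469459  0.27127466] [6.99720628 0.08226993 4.69110997]
```

View pics/ab7.png

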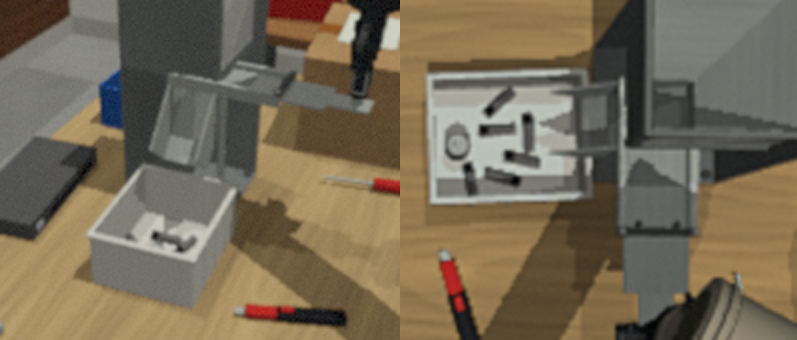

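All six small cells lie in the tub (right crop (498,102), (497,129), (528,132), (521,158), (502,177), (470,180)). The big cell still stands at (457,142), and the blade studs are at the stop bar. I'll release and rise.

Emit:
move_arm:
  moves:
    - [[0,0,0],[0,0,0],0.4]
    - [[0,0,0],[0,0,0],0.6]
    - [[0,0,0],[0,0,0],0.75]
    - [[0,0,-0.3],[0,0,0],0.75]
    - [[0,0,-0.7],[0,0,0],0.75]

```text
clock: 22.45
position: [0.4072, -0.2647, 0.2953]
ee_rot: [1.0, -0.001, -0.0, -0.0]
ft_force: [-0.3, 0.2, -0.4]
grip_width: 0.75
```

Emit:
move_arm:
  moves:
    - [[0,0,-1],[0,0,0],0.75]
    - [[0,0,-1],[0,0,0],0.75]
    - [[0,0,-1],[0,0,0],0.75]
    - [[0,0,-0.6],[0,0,0],0.75]
    - [[0,0,0],[0,0,0],0.75]

```text
clock: 23.08
position: [0.4079, -0.2649, 0.386]
ee_rot: [1.0, -0.001, 0.001, 0.001]
ft_force: [0.7, -0.6, -0.7]
grip_width: 0.751
```

Run:
```python
from h import *
o=get_obs();print(o['clock'],o['position'],o['ft_force'])
a=snap('side','side8'); t=snap('top','top8')
cv2.imwrite('pics/ab8.png',np.hstack([cv2.resize(a[90:390,180:440],(400,461),interpolation=cv2.INTER_CUBIC),cv2.resize(t[140:280,200:420],(400,461*0+255),interpolation=cv2.INTER_CUBIC) if 0 else cv2.copyMakeBorder(cv2.resize(t[140:280,200:420],(400,255),interpolation=cv2.INTER_CUBIC),0,206,0,0,0)]))
```

```text
23.075 [ 0.40788029 -0.26491169  0.38598392] [ 0.66035728 -0.61392207 -0.72381147]
```

View pics/ab8.png

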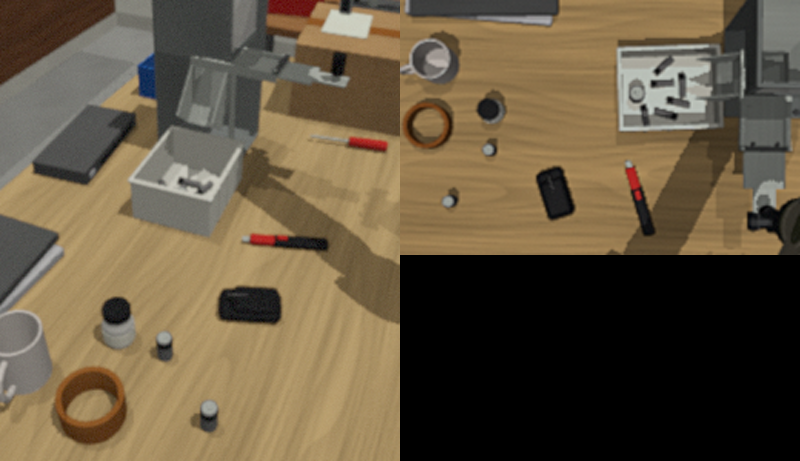

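The gate is out and the knob is free. The tub holds the upright big cell and six small cells, the bystanders are where they were, and the arm is clear. Handing in.

```bash
python3 -c "
from workcell import *
print(hand_in())"
```

```text
the job is handed in; nothing more can be done
None
```

The job is done and handed in at about 23 s. The big cell stands upright in the tub and all six small cells have run down into it.

- **Big cell:** I set it on the tub floor at the +y end with about 9 N and released it there. On the first lowering a finger knuckle touched the near rim with about 5 N. I lifted, shifted 19 mm and lowered again. The pictures showed no movement of the tub.
- **Gate:** I drew it about 74 mm, until the force jumped to 30 N. That fits the end stop if the gate started about 6 mm open, and the blade's studs are at the stop bar in the picture. The knob was about 5 mm further in -y than I had measured, which gave a 15 N side force until I corrected for it.
- **Last checks:** the final pictures show the big cell still upright and six small cells in the tub. The tub, the two small look-alike cells and the bystanders in view look unmoved by eye. The gripper was open and clear of the knob, with no force beyond noise.

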